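# Empty the label-roll bin into the tray

## Robot

A 6-joint arm with a two-finger parallel gripper is mounted at the origin on the work surface. World frame = base frame: x ahead of the robot, y to its left, z up, the work surface at z = 0. Lengths are in m, angles in degrees, forces in N, time in s.
With the tool pointing down it reaches from about 0.4 to 0.825 m from the base axis. Payload 7 kg.
Tool frame: the origin (TCP) lies on the front face of the gripper's body, between the roots of the fingers; the fingertips stand 66 mm ahead of it and the grasp point (between the pads) lies 47 mm ahead of it; z points along the fingers, y is the line along which they close (so a half turn about z gives the same grasp; the last joint's range is limited). The gripper opens to 88 mm and grips with 3 to 60 N. Pads are 19 mm wide; open, the fingers measure 130 mm over their backs; the gripper's body (78 mm by 193 mm) begins 47 mm behind the grasp point.
Start: joints at [-58.894, 20.546, 0.682, 0, -70.136, -16.507], TCP at [0.17, -0.653, 0.292] pointing down, gripper open.
Joint ranges: [-176.03, 176.03], [-82.01, 121.73], [-58.28, 71.71], [-173.87, 95.51], [-174.79, -0.11], [-173.66, 173.66]. Speed limits (degrees/s): [136.94, 136.94, 172.46, 180, 180, 180].

## Interface

Orientations are given as [roll, pitch, yaw] about the fixed x, y, z axes, in that order (R = Rz(yaw) Ry(pitch) Rx(roll)).
In Python, from plant import ctrl gives the robot as it stands.
- The arm moves only by the tool send_rows, never from a script. Its argument "deltas" is a list of rows, each a list of 2 entries, a list of its own where there are three numbers: the shift along the tool's x, y, z each as a share of 800 mm, from -1 to 1, then the turn about the tool's z as a share of 90 degrees, from -1 to 1. A call has exactly 5 rows; each row is the pose to reach, as a shift and turn from the pose commanded when the call began, along the tool's axes at that moment; what a row does not reach only later rows make up. A row lasts 1/12 s, in which the tool goes at most 41.7 mm and 7.16 degrees, less where a joint would pass 70% of its speed; a pose out of reach is approached as far as the arm can. A call with a number of a shift or a turn outside -1 to 1 is refused whole. A call with a gripper value outside its range is refused whole. "gripper" is the opening, from 0 (shut) to 1 (fully open), set as the call begins (left out, the last holds). The fingers move at their own pace and stop on an object; the grip force is fixed at half the most. Time passes only in rows, so rows that repeat a pose let the fingers close, or fill a call up. It gives the time, the measured TCP pose, the force, the opening and the grip force at its end, in the units of the state.
- ctrl.get_obs(): the state, without advancing time (a new reading comes with each control period).
- ctrl.snapshot(name): name is "scene" or "top"; returns a dict with "color" (420x560x3 uint8, red, green, blue), "vertical_fov" (degrees; the focal length in pixels is half the picture's height over the tangent of half this angle, whatever the lens; pixels are square), "cx", "cy" (the principal point, pixels), "rvec" (rotation vector, rad) and "tvec" (3), from world to camera coordinates, as OpenCV has them. Camera axes: x right, y down, z forward; pixel columns grow to the right and rows downward; lengths in m; the calibration is good to about 2 mm. A picture is of the moment at which its call begins. There is no depth.
- ctrl.close_job(): hands the job in; it is judged then, once.
Trained networks look in a picture, given as the dict that the camera call returned (one of the last four; its "shot" number tells which), for a name from the list of things; names that differ only in an ending like _2 or _b are one class to them, and where a whole thing is asked for, a point or a joint stands for the part that bears it (a point fixed in the world has none). Each returns a list of dicts, best first, with "conf" (0 to 1); they miss things now and then, are a little off and sometimes report something else, mostly with a low value. They report only what shows in the picture. A call takes as long as a camera call. They do not tell look-alikes from the thing itself.
- ctrl.boxes_of(picture, thing): "xy" ([column, row] as shares, 0 to 1, of the picture: columns of its width, rows of its height, amid what is visible of it).
- ctrl.cut_out(picture, thing): "pixels" (420x560 bool, what is visible of it) and "xy" ([column, row] as shares, 0 to 1, of the picture: columns of its width, rows of its height, amid what is visible of it).
The state is a dict: "clock": time; "joint_pos": joint angles; "qvel": joint speeds; "tau": joint torques, N m; "tool_pos": TCP position; "orientation": TCP orientation; "force": force on the tool from outside, world axes, zero at the start; "moment": the same for the moment, N m; "opening": finger opening in m; "gripper_force": force on a finger pad.
Only numpy, scipy, OpenCV 4.12 (cv2) and the standard library are available. Lean on these libraries where they do the work, as an engineer would, in place of code of your own. Each camera call takes 0.05 s, during which the arm holds its last target. There are 200 camera calls.

## Task

Lift the blue bin with the two purple label rolls straight up out of the organiser frame, keeping it level until it is clear, then hold it low over the white tray and tip it gently so that both rolls roll out into the tray; do not handle the rolls themselves. Then stand the emptied bin upright on the green mat and let go, leaving the other bins and the jars as they were.

Things in the scene. Friction and masses are not known exactly. Their poses are not given: they have to be found in the camera images.
- blue_bin_grip (a point): Middle of the BLUE bin's rigid handle: a straight square bar 16 x 16 mm, 88 mm long across the bin (y), on two posts at the side walls. It lies 99 mm above the bin's underside, 10 mm to the rear (+x) of the bin's middle. Axes: x to the bin's rear, y along the bar, z up. Grip the bar across its 16 mm. The rolls' tops are 60 mm above the underside.
- blue_bin: Blue insert bin, the only one with label rolls; origin: centre of its underside, axes as its handle's. 180 mm long (x), 88 wide (y), sides and rear 62 high, walls and floor 4 thick, about 0.3 kg empty. The bar is rigid, so the bin turns with the gripper.
- blue_bin_lip (a point): Middle of the blue bin's pouring edge, at its -x end: 90 mm in front of the bin's middle, 41 mm above its underside. Inside, the floor rises to it as a 25 degree ramp from 10 mm in front of the middle. Held level the rolls stay in; with this end tipped down 45 to 50 degrees they roll out over it, under the handle.
- frame: Grey fixed organiser frame, 196 mm (x) by 300 mm (y), 40 mm high; origin: centre of its underside. Three wells side by side along y at -98, 0, +98 mm, each 184 x 92 mm (2 mm play on each side of a bin), floor 4 mm thick. Bins stand with their length along x, pouring ends to -x; which bin is in which well changes.
- white_bin: White neighbour bin of the same shape, with black jar lids in it, standing in another well; origin at the centre of its underside. Leave alone.
- yellow_bin: Yellow neighbour bin of the same shape, with cream jar lids in it, standing in another well; origin at the centre of its underside. Leave alone.
- tray: White fixed open tray, 220 x 220 mm outside, 48 mm high, walls and floor 5 mm; origin at the centre of its underside, x and y along its sides. The label rolls go in here. It lies to the left or the right of the frame, with the green mat on the other side.
- mat: Flat green fixed mat, 220 x 220 mm, 3 mm thick; origin at the centre of its underside. The emptied bin is stood here, turned any way.
- roll_a_center (a point): Centre of one of the two purple label rolls (the rear one in the bin): cylinder 56 mm diameter, 60 mm long, about 0.1 kg, lying across the bin at the start; y is its rolling axis.
- roll_a: The same roll as a body (origin at its centre).
- roll_b_center (a point): Centre of one of the two purple label rolls (the front one in the bin): cylinder 56 mm diameter, 60 mm long, about 0.1 kg, lying across the bin at the start; y is its rolling axis.
- roll_b: The same roll as a body (origin at its centre).
- jar0: Filled jar, 68 mm diameter, 82 mm high, black lid, standing on the table; origin at the centre of its underside. Leave alone.
- jar1: Filled jar, 68 mm diameter, 82 mm high, cream lid, standing on the table; origin at the centre of its underside. Leave alone.
- jar2: Filled jar, 68 mm diameter, 82 mm high, red lid, standing on the table; origin at the centre of its underside. Leave alone.
- jar3: Filled jar, 68 mm diameter, 82 mm high, black lid, standing on the table; origin at the centre of its underside. Leave alone.
Not all that is in view belongs to the job. Leave any turquoise or yellow look-alike of the roll_b alone.

How it is judged (in metres and radians):
On the way, in this order (a step that is already met when the one before it is completed fails the run):
1. the blue bin is lifted level, clear above the frame, with both rolls in it (z of blue_bin in the frame of frame above 0.045 m and angle between blue_bin_grip's own z axis and vertical below 0.2 rad and distance between each of roll_a_center, roll_b_center and blue_bin_grip below 0.13 m), for 0.1 s.
2. the blue bin is tipped while held over the tray (angle between blue_bin_grip's own z axis and vertical above 0.4 rad and horizontal distance between blue_bin_grip and tray below 0.25 m), for 0.1 s.
3. both rolls lie in the tray (x of roll_a_center in the frame of tray between -0.106 and 0.106 m and y of roll_a_center in the frame of tray between -0.106 and 0.106 m and z of each of roll_a_center, roll_b_center in the frame of tray below 0.046 m and x of roll_b_center in the frame of tray between -0.106 and 0.106 m and y of roll_b_center in the frame of tray between -0.106 and 0.106 m), for 0.2 s.
At the end, for the whole second after the job is handed in: Both rolls lie in the white tray (centres inside its walls and under 46 mm above its underside), at rest; the blue bin stands upright (within 4.5 degrees) on the green mat, its middle within 80 mm of the mat's middle along each of the mat's sides, at rest (all of step 3 and x of blue_bin in the frame of mat between -0.08 and 0.08 m and y of blue_bin in the frame of mat between -0.08 and 0.08 m and z of blue_bin in the frame of mat below 0.008 m and angle between blue_bin_grip's own z axis and vertical below 0.08 rad and linear speed of blue_bin below 0.03 m/s and linear speed of each of roll_a, roll_b below 0.05 m/s); the robot touches nothing.
It fails at once if the blue bin is tipped (over 15 degrees) before it is clear of the frame (angle between blue_bin_grip's own z axis and vertical above 0.26 rad and z of blue_bin in the frame of frame below 0.04 m and horizontal distance between blue_bin and frame below 0.15 m).
It fails at once if the gripper handles a roll (over 2 N) (contact force between the fingers and roll_a above 2 N or contact force between the fingers and roll_b above 2 N).
It fails at once if a roll is flung or dropped from high up (faster than 1.5 m/s) (linear speed of any of roll_a, roll_b above 1.5 m/s).
It fails at once if another bin is shifted more than 20 mm (distance of any of white_bin, yellow_bin from where it was at the start of the episode above 0.02 m).
It fails at once if a jar is shifted more than 25 mm or knocked over (distance of any of jar0, jar1, jar2, jar3 from where it was at the start of the episode above 0.025 m or angle between any of jar0, jar1, jar2, jar3's own z axis and vertical above 0.4 rad).
It also fails if it takes over 59 s, if anything falls off the work surface, if the arm or the gripper's body presses on something with over 40 N, if the wrist force passes 120 N, or if a joint passes its speed limit or range.

## Working session

There is one attempt and no reset: what is moved stays moved. The work goes in short steps, Python scripts to look and compute and a tool call to move; the robot and the scene stay as the last step left them, time stands still between calls to the robot, and variables do not carry over. Pictures are saved under pics/ and viewed, at most 10 in all, crops included, and the job is handed in when it is done.

Besides the shell and the picture viewer there is one more tool, called as a command line: name --argument value ..., lists and objects as JSON in quotes. send_rows: Moves the arm, as the interface text tells. Shift numbers are shares of 800 mm and turn numbers shares of 90 degrees, none past 1 either way. Its arguments: {"type":"object","properties":{"deltas":{"type":"array","items":{"type":"array"}},"gripper":{"type":"number"}},"required":["deltas"]}

View pics/scene0.png

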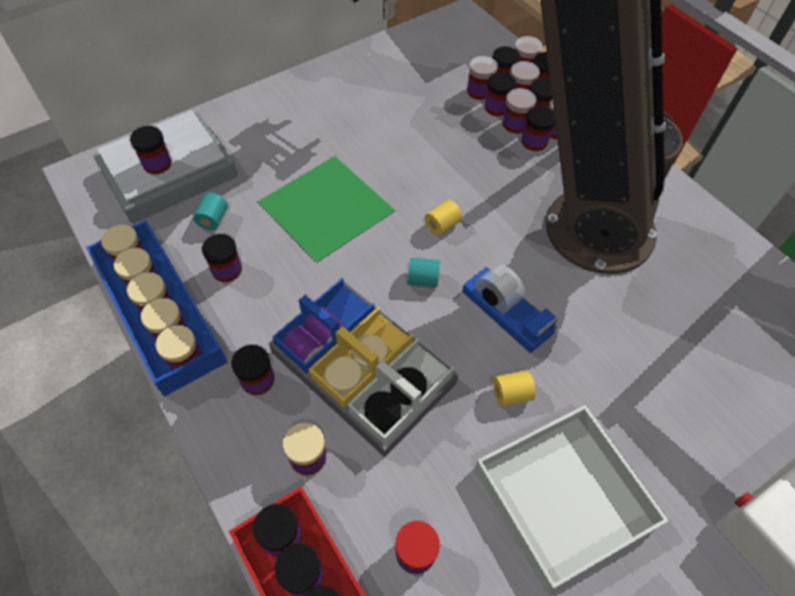

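View pics/top0.png

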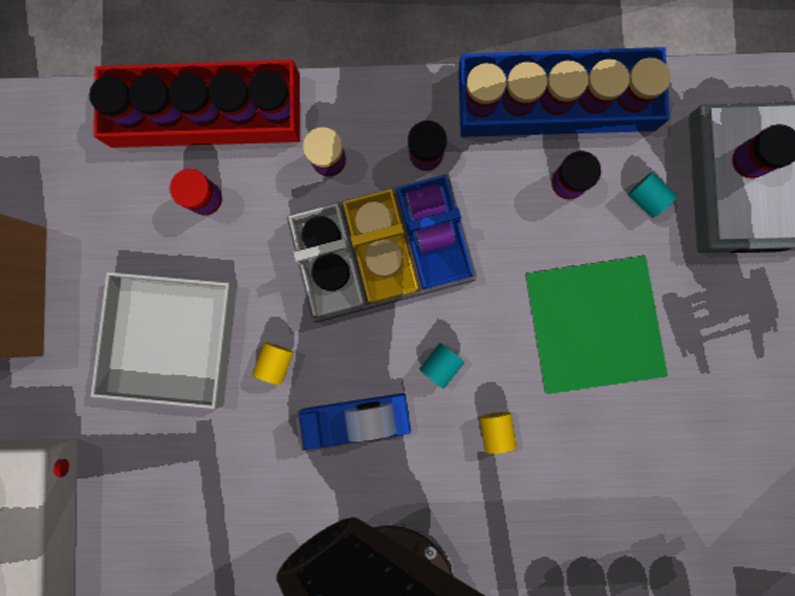

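Run:
```python
from h import *
A=cv2.imread("pics/scene0.png");B=cv2.imread("pics/top0.png")
p=ctrl.snapshot("scene");q=ctrl.snapshot("top")
a=cv2.resize(p["color"][190:300,185:325,::-1],(700,550),interpolation=3)[:, :]
b=cv2.resize(q["color"][120:230,200:340,::-1],(700,550),interpolation=3)
cv2.imwrite("pics/crop.png",np.hstack([cv2.resize(a,(400,314)),cv2.resize(b,(400,314))]))
# rolls: purple centroid; frame from all-bin mask
for n,s in (("scene",p),("top",q)):
    hsv=cv2.cvtColor(s["color"],cv2.COLOR_RGB2HSV)
    for nm,lo,hi in (("blue",(108,150,60),(122,255,255)),("green",(50,120,60),(75,255,255))):
        m=cv2.inRange(hsv,lo,hi); c,_=cv2.findContours(m,0,2)
        for k in sorted(c,key=cv2.contourArea)[-4:]:
            r=cv2.minAreaRect(k); P=cv2.boxPoints(r); z=.003 if nm=="green" else .066
            if nm=="green" and cv2.contourArea(k)>800: print(n,nm,P.round().tolist(),[ray(s,x,z)[:2].round(3).tolist() for x in P])
    for d in ctrl.cut_out(s,"tray")[:1]:
        k=max(cv2.findContours(d["pixels"].astype(np.uint8),0,2)[0],key=cv2.contourArea); ap=cv2.approxPolyDP(k,12,True)[:,0]; print(n,"tray",d["conf"],ap.tolist(),[ray(s,x,.048)[:2].round(3).tolist() for x in ap])
for uv in ((410,226),(434,219.5),(459,213)): print(ray(q,np.array(uv)/1.4196,.103).round(3))
```

```text
scene green [[182.0, 142.0], [245.0, 100.0], [277.0, 148.0], [213.0, 190.0]] [[0.585, -0.474], [0.32, -0.522], [0.348, -0.288], [0.593, -0.258]]
scene tray 0.94 [[413, 286], [335, 326], [384, 415], [470, 365]] [[0.333, 0.299], [0.557, 0.274], [0.588, 0.484], [0.357, 0.511]]
top green [[370.0, 192.0], [455.0, 178.0], [469.0, 264.0], [384.0, 278.0]] [[0.56, -0.259], [0.591, -0.478], [0.371, -0.503], [0.34, -0.287]]
top tray 0.76 [[76, 192], [64, 278], [156, 285], [166, 201]] [[0.574, 0.486], [0.36, 0.512], [0.339, 0.282], [0.546, 0.257]]
[ 0.633 -0.052  0.103]
[ 0.643 -0.092  0.103]
[ 0.653 -0.134  0.103]
```

View pics/crop.png

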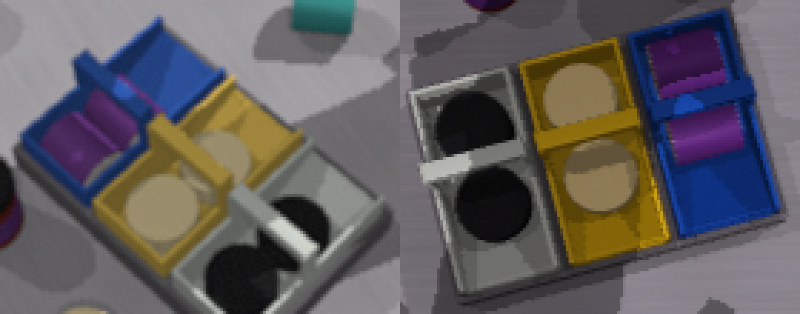

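send_rows --deltas '[[[-0.037,0.0265,0],0],[[-0.075,0.053,0],0],[[-0.112,0.0795,0],0],[[-0.149,0.106,0],0],[[-0.1866,0.1325,0],0]]'

```text
clock: 1.72
tool_pos: [0.2885, -0.5117, 0.2922]
orientation: [-180.0, 0.0, -165.4]
force: [0.5, -0.2, 0.5]
opening: 0.0878
gripper_force: 0.0
```

send_rows --deltas '[[[-0.037,0.0265,0],0],[[-0.075,0.053,0],0],[[-0.112,0.0795,0],0],[[-0.149,0.106,0],0],[[-0.1866,0.1325,0],0]]'

```text
clock: 2.13
tool_pos: [0.4064, -0.3713, 0.2925]
orientation: [-180.0, 0.0, -165.4]
force: [0.9, -0.1, -0.6]
opening: 0.0875
gripper_force: 0.0
```

send_rows --deltas '[[[-0.037,0.0265,0],0],[[-0.075,0.053,0],0],[[-0.112,0.0795,0],0],[[-0.149,0.106,0],0],[[-0.1866,0.1325,0],0]]'

```text
clock: 2.55
tool_pos: [0.5242, -0.2309, 0.2925]
orientation: [-180.0, 0.0, -165.4]
force: [-0.0, -0.8, 1.4]
opening: 0.0874
gripper_force: 0.0
```

send_rows --deltas '[[[-0.037,0.0265,0],0],[[-0.075,0.053,0],0],[[-0.112,0.0795,0],0],[[-0.149,0.106,0],0],[[-0.1866,0.1325,0],0]]'

```text
clock: 2.97
tool_pos: [0.642, -0.0907, 0.2924]
orientation: [-180.0, 0.0, -165.4]
force: [0.9, -0.7, -0.4]
opening: 0.0876
gripper_force: 0.0
```

send_rows --deltas '[[[0,0,0],-0.066],[[0,0,0],-0.132],[[0,0,0],-0.198],[[0,0,0],-0.264],[[0,0,0],-0.33]]'

```text
clock: 3.38
tool_pos: [0.6412, -0.0921, 0.292]
orientation: [180.0, -0.0, -135.4]
force: [-0.3, -0.7, 0.3]
opening: 0.0879
gripper_force: 0.0
```

send_rows --deltas '[[[0,0,0],-0.066],[[0,0,0],-0.132],[[0,0,0],-0.198],[[0,0,0],-0.264],[[0,0,0],-0.33]]'

```text
clock: 3.8
tool_pos: [0.6411, -0.0924, 0.2922]
orientation: [-180.0, 0.0, -105.7]
force: [0.5, -0.5, -0.1]
opening: 0.0877
gripper_force: 0.0
```

send_rows --deltas '[[[0,0,0],-0.066],[[0,0,0],-0.132],[[0,0,0],-0.198],[[0,0,0],-0.264],[[0,0,0],-0.33]]'

```text
clock: 4.22
tool_pos: [0.6411, -0.0924, 0.2922]
orientation: [-180.0, -0.0, -76.0]
force: [-0.2, 0.4, 0.1]
opening: 0.0874
gripper_force: 0.0
```

Run:
```python
from h import *
c=np.array([.641,-.0924]);a=np.radians(13.9);X=np.array([np.cos(a),np.sin(a)]);Y=np.array([-X[1],X[0]])
out=[]
for n in ("scene","top"):
    p=ctrl.snapshot(n)
    for z,col in ((.111,(255,0,0)),):
        P=[[*(c+sx*.008*X+sy*.044*Y),z] for sx,sy in ((1,1),(1,-1),(-1,-1),(-1,1))]
        u=proj(p,P)
    b=(185,190) if n=="scene" else (240,110)
    im=cv2.resize(p["color"][b[1]:b[1]+84,b[0]:b[0]+112,::-1],(400,300),interpolation=3)
    cv2.polylines(im,[((u-b)*400/112).astype(int)],True,(0,255,255),1); out.append(im)
cv2.imwrite("pics/ov.png",np.hstack(out))
```

```text
(no output)
```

View pics/ov.png

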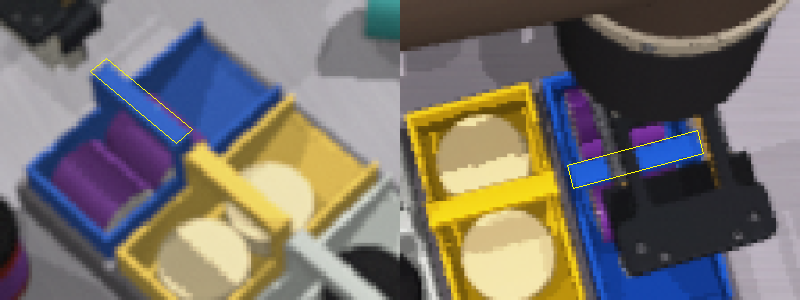

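send_rows --deltas '[[[0,0,0.035],0],[[0,0,0.07],0],[[0,0,0.105],0],[[0,0,0.14],0],[[0,0,0.17],0]]' --gripper 1

```text
clock: 4.73
tool_pos: [0.6406, -0.0924, 0.1545]
orientation: [180.0, 0.0, -76.6]
force: [-0.5, -0.1, -0.1]
opening: 0.0876
gripper_force: 0.0
```

send_rows --deltas '[[[0,0,0],0],[[0,0,0],0],[[0,0,0],0],[[0,0,0],0],[[0,0,0],0]]' --gripper 0

```text
clock: 5.15
tool_pos: [0.642, -0.0923, 0.1582]
orientation: [-179.8, -0.0, -76.3]
force: [0.7, 0.0, 0.1]
opening: 0.0599
gripper_force: 0.0
```

send_rows --deltas '[[[0,0,0],0],[[0,0,0],0],[[0,0,0],0],[[0,0,0],0],[[0,0,0],0]]'

```text
clock: 5.57
tool_pos: [0.6411, -0.0924, 0.1563]
orientation: [-180.0, 0.0, -76.3]
force: [-0.2, 0.6, 0.6]
opening: 0.0265
gripper_force: 0.0
```

send_rows --deltas '[[[0,0,0],0],[[0,0,0],0],[[0,0,0],0],[[0,0,0],0],[[0,0,0],0]]'

```text
clock: 5.98
tool_pos: [0.6414, -0.0923, 0.1562]
orientation: [-180.0, -0.0, -76.3]
force: [1.2, -0.1, -1.3]
opening: 0.0161
gripper_force: 30.0
```

send_rows --deltas '[[[0,0,-0.005],0],[[0,0,-0.015],0],[[0,0,-0.03],0],[[0,0,-0.045],0],[[0,0,-0.06],0]]'

```text
clock: 6.4
tool_pos: [0.6406, -0.0925, 0.2056]
orientation: [179.9, 0.0, -76.3]
force: [0.1, 0.1, -4.6]
opening: 0.0157
gripper_force: 30.0
```

send_rows --deltas '[[[0,0,-0.02],0],[[0,0,-0.045],0],[[0,0,-0.07],0],[[0,0,-0.095],0],[[0,0,-0.115],0]]'

```text
clock: 6.82
tool_pos: [0.6405, -0.0926, 0.2992]
orientation: [-180.0, -0.0, -76.3]
force: [1.1, 0.3, -4.5]
opening: 0.0158
gripper_force: 30.0
```

send_rows --deltas '[[[0,0,0],-0.04],[[0,0,0],-0.1],[[0,0,0],-0.165],[[0,0,0],-0.23],[[0,0,0],-0.296]]'

```text
clock: 7.23
tool_pos: [0.6402, -0.0926, 0.2974]
orientation: [180.0, 0.0, -49.4]
force: [-0.4, -0.7, -4.4]
opening: 0.0158
gripper_force: 30.0
```

send_rows --deltas '[[[0,0,0],-0.06],[[0,0,0],-0.12],[[0,0,0],-0.178],[[0,0,0],-0.237],[[0,0,0],-0.296]]'

```text
clock: 7.65
tool_pos: [0.6403, -0.0926, 0.2973]
orientation: [180.0, 0.0, -22.8]
force: [-0.0, 0.3, -4.8]
opening: 0.0159
gripper_force: 30.0
```

send_rows --deltas '[[[0,0,0],-0.06],[[0,0,0],-0.12],[[0,0,0],-0.178],[[0,0,0],-0.237],[[0,0,0],-0.296]]'

```text
clock: 8.07
tool_pos: [0.6402, -0.0926, 0.2973]
orientation: [-180.0, 0.0, 3.9]
force: [-0.3, 0.0, -5.0]
opening: 0.0154
gripper_force: 30.0
```

send_rows --deltas '[[[0,0,0],-0.06],[[0,0,0],-0.12],[[0,0,0],-0.178],[[0,0,0],-0.237],[[0,0,0],-0.296]]'

```text
clock: 8.48
tool_pos: [0.6403, -0.0926, 0.2973]
orientation: [-180.0, 0.0, 30.5]
force: [0.4, 0.3, -3.1]
opening: 0.0155
gripper_force: 30.0
```

send_rows --deltas '[[[0,0,0],-0.06],[[0,0,0],-0.12],[[0,0,0],-0.178],[[0,0,0],-0.237],[[0,0,0],-0.296]]'

```text
clock: 8.9
tool_pos: [0.6403, -0.0926, 0.2973]
orientation: [-180.0, 0.0, 57.2]
force: [0.5, -1.0, -5.0]
opening: 0.0158
gripper_force: 30.0
```

send_rows --deltas '[[[0,0,0],-0.06],[[0,0,0],-0.12],[[0,0,0],-0.178],[[0,0,0],-0.237],[[0,0,0],-0.296]]'

```text
clock: 9.32
tool_pos: [0.6403, -0.0926, 0.2973]
orientation: [-180.0, 0.0, 83.8]
force: [-0.2, 0.3, -4.6]
opening: 0.0155
gripper_force: 30.0
```

send_rows --deltas '[[[0.008,-0.008,0],0],[[0.024,-0.024,0],0],[[0.046,-0.046,0],0],[[0.07,-0.07,0],0],[[0.096,-0.098,0],0]]'

```text
clock: 9.73
tool_pos: [0.5705, -0.0068, 0.2966]
orientation: [-180.0, 0.0, 83.3]
force: [0.9, 1.0, -4.8]
opening: 0.016
gripper_force: 30.0
```

send_rows --deltas '[[[0.024,-0.024,0],0],[[0.048,-0.048,0],0],[[0.072,-0.072,0],0],[[0.096,-0.097,0],0],[[0.12,-0.121,0],0]]'

```text
clock: 10.15
tool_pos: [0.4845, 0.0996, 0.297]
orientation: [180.0, -0.0, 83.4]
force: [0.4, 0.0, -4.8]
opening: 0.0155
gripper_force: 30.0
```

send_rows --deltas '[[[0.024,-0.024,0],0],[[0.048,-0.048,0],0],[[0.072,-0.072,0],0],[[0.096,-0.097,0],0],[[0.12,-0.121,0],0]]'

```text
clock: 10.57
tool_pos: [0.3992, 0.2056, 0.2971]
orientation: [180.0, -0.0, 83.4]
force: [0.6, 1.1, -5.2]
opening: 0.0159
gripper_force: 30.0
```

send_rows --deltas '[[[0.024,-0.024,0],0],[[0.048,-0.048,0],0],[[0.072,-0.072,0],0],[[0.096,-0.097,0],0],[[0.12,-0.121,0],0]]'

```text
clock: 10.98
tool_pos: [0.314, 0.3117, 0.2972]
orientation: [180.0, -0.0, 83.4]
force: [0.9, 0.1, -4.1]
opening: 0.0157
gripper_force: 30.0
```

send_rows --deltas '[[[0.024,-0.024,0],0],[[0.048,-0.048,0],0],[[0.075,-0.075,0],0],[[0.1,-0.1,0],0],[[0.115,-0.116,0],0]]'

```text
clock: 11.4
tool_pos: [0.2319, 0.4146, 0.2972]
orientation: [-180.0, -0.1, 83.5]
force: [-0.2, 0.2, -4.3]
opening: 0.016
gripper_force: 30.0
```

Run:
```python
from h import *
o=ctrl.get_obs(); print(np.round(o["joint_pos"],1),np.round(o["tool_pos"],3))
p=ctrl.snapshot("scene"); save(p,"s3.png",(260,180,560,420),2.5)
```

```text
[ 84.6   1.1 -23.2  -0.  -65.6  88.9] [0.232 0.415 0.297]
```

View pics/s3.png

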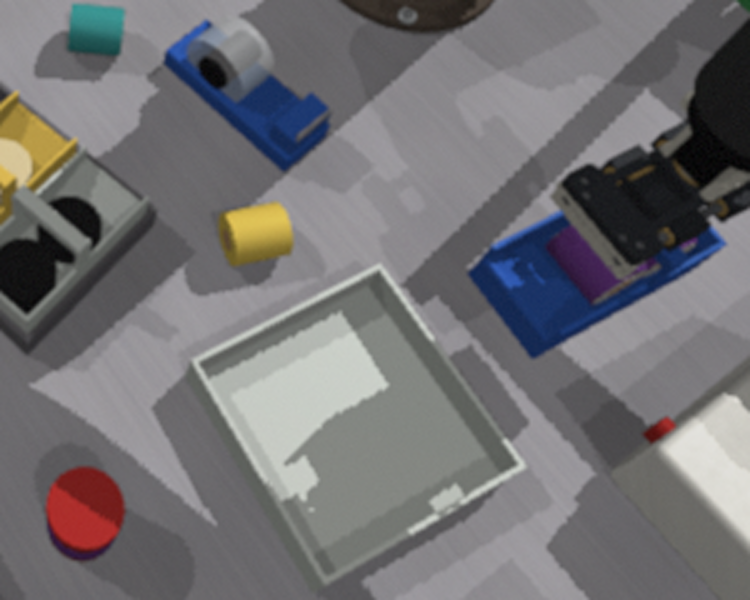

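Run:
```python
from h import *
p=ctrl.snapshot("scene"); o=ctrl.get_obs(); t=np.array(o["tool_pos"]); g=t-[0,0,.0535]
b=np.radians(173.5);X=np.array([np.cos(b),np.sin(b),0]);Y=np.array([-X[1],X[0],0]);Z=np.array([0,0,1.])
im=cv2.resize(p["color"][240:330,440:560,::-1],(800,600),interpolation=3)
def dr(pts,col):
    u=proj(p,[g+a*X+bb*Y+c*Z for a,bb,c in pts]); cv2.polylines(im,[((u-[440,240])*800/120).astype(int)],True,col,1)
dr([(-.1,.044,-.058),(-.1,-.044,-.058),(-.1,-.044,-.099),(-.1,.044,-.099)],(0,255,255))
dr([(.08,.044,-.037),(.08,-.044,-.037),(-.1,-.044,-.058),(-.1,.044,-.058)],(0,255,0))
cv2.imwrite("pics/s4.png",im)
```

```text
(no output)
```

View pics/s4.png

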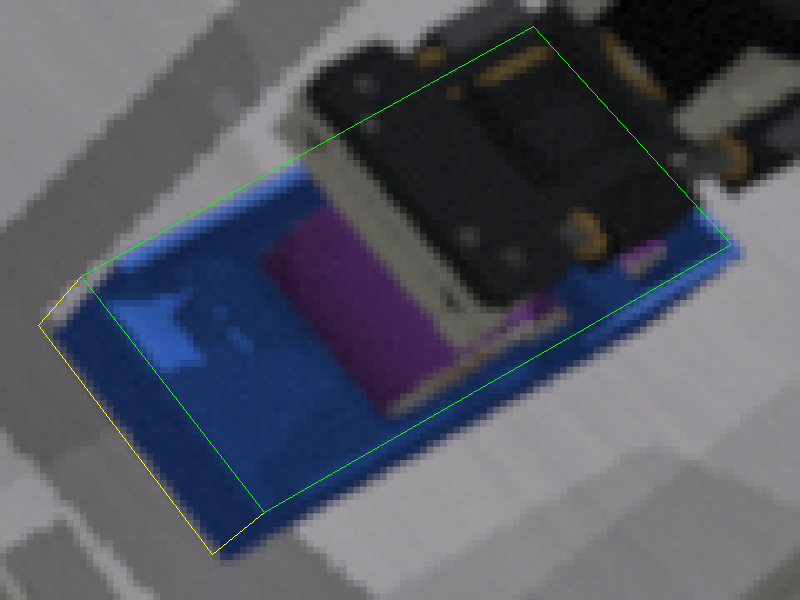

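send_rows --deltas '[[[0,0,0.02],0],[[0,0,0.05],0],[[0,0,0.08],0],[[0,0,0.11],0],[[0,0,0.1295],0]]'

```text
clock: 11.92
tool_pos: [0.2335, 0.4116, 0.1913]
orientation: [-180.0, 0.1, 83.4]
force: [-0.4, -0.7, -5.1]
opening: 0.0156
gripper_force: 30.0
```

send_rows --deltas '[[[0,0.004,0],0],[[0,0.008,0],0],[[0,0.012,0],0],[[0,0.016,0],0],[[0,0.02,0],0]]'

```text
clock: 12.33
tool_pos: [0.2494, 0.4127, 0.1942]
orientation: [-179.9, -0.2, 83.5]
force: [-13.8, 1.3, 4.0]
opening: 0.0155
gripper_force: 30.0
```

send_rows --deltas '[[[0,0.0025,0],0],[[0,0.005,0],0],[[0,0.0075,0],0],[[0,0.01,0],0],[[0,0.0125,0],0]]'

```text
clock: 12.75
tool_pos: [0.2579, 0.4126, 0.1949]
orientation: [-179.8, -0.3, 83.5]
force: [-26.1, 1.4, 12.8]
opening: 0.017
gripper_force: 30.0
```

send_rows --deltas '[[[0,0.002,-0.002],0],[[0,0.004,-0.004],0],[[0,0.006,-0.006],0],[[0,0.008,-0.008],0],[[0,0.01,-0.01],0]]'

```text
clock: 13.17
tool_pos: [0.2663, 0.4115, 0.2029]
orientation: [-179.9, -0.3, 83.5]
force: [-15.9, 2.6, 6.1]
opening: 0.0173
gripper_force: 30.0
```

Run:
```python
from h import *
p=ctrl.snapshot("scene"); save(p,"s5.png",(360,220,560,370),4)
```

```text
(no output)
```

View pics/s5.png

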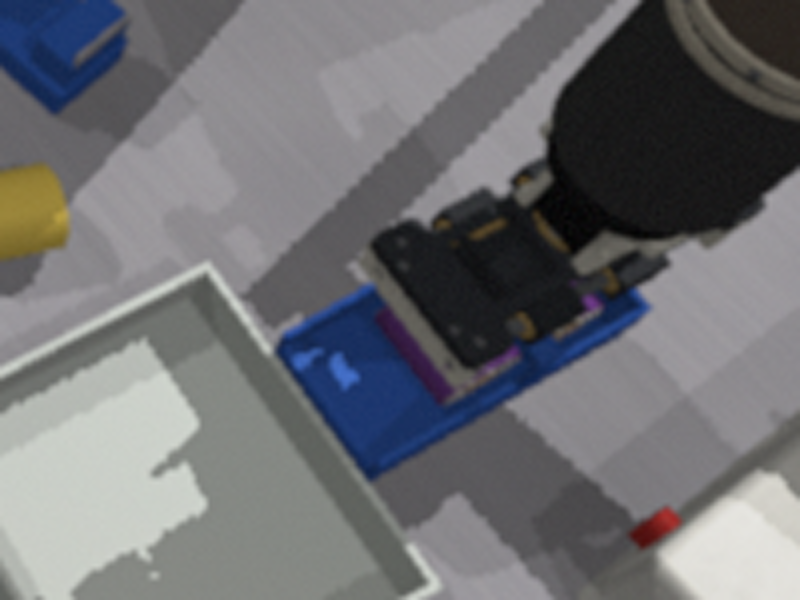

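send_rows --deltas '[[[0,0.002,-0.0015],0],[[0,0.004,-0.003],0],[[0,0.006,-0.0045],0],[[0,0.008,-0.006],0],[[0,0.01,-0.0075],0]]'

```text
clock: 13.63
tool_pos: [0.2743, 0.4108, 0.2094]
orientation: [-179.9, -0.3, 83.5]
force: [-18.1, 1.9, 10.9]
opening: 0.0181
gripper_force: 30.0
```

send_rows --deltas '[[[0,0.002,-0.001],0],[[0,0.004,-0.002],0],[[0,0.006,-0.003],0],[[0,0.008,-0.004],0],[[0,0.01,-0.005],0]]'

```text
clock: 14.05
tool_pos: [0.2823, 0.4101, 0.2141]
orientation: [-179.9, -0.4, 83.5]
force: [-18.1, 1.7, 15.8]
opening: 0.0184
gripper_force: 30.0
```

Run:
```python
from h import *
p=ctrl.snapshot("scene"); save(p,"s6.png",(360,220,560,370),4)
```

```text
(no output)
```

View pics/s6.png

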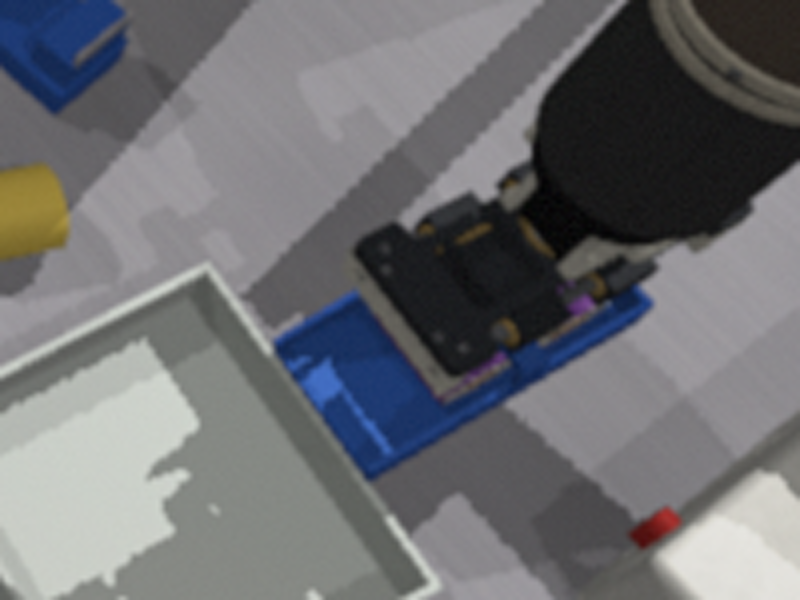

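```bash
cat > fit.py <<'E'
from h import *
from scipy.optimize import least_squares
def frame(g,th,dx=0,dz=0,b=np.radians(173.5)):
    X=np.array([np.cos(b),np.sin(b),0]);Y=np.array([-X[1],X[0],0]);Z=np.array([0,0,1.])
    c,s=np.cos(th),np.sin(th)
    return lambda P:[g+(x*c-z*s+dx)*X+y*Y+(x*s+z*c+dz)*Z for x,y,z in P]
E
python3 - <<'E'
from fit import *
p=ctrl.snapshot("scene"); o=ctrl.get_obs(); g=np.array(o["tool_pos"])-[0,0,.0535]
C=[(-.1,.044,-.058),(-.1,-.044,-.058),(.08,.044,-.037),(.08,-.044,-.037),(-.1,.044,-.099),(-.1,-.044,-.099)]
for th in (5,10,15,20,25,30): print(th,((proj(p,frame(g,np.radians(th))(C))-[360,220])*4).round().astype(int).tolist())
E
```

```text
5 [[252, 343], [349, 479], [517, 191], [624, 318], [237, 364], [330, 496]]
10 [[257, 343], [353, 478], [525, 184], [634, 312], [246, 362], [339, 492]]
15 [[262, 343], [358, 476], [533, 177], [642, 306], [257, 358], [349, 488]]
20 [[269, 341], [364, 474], [540, 170], [650, 300], [268, 354], [360, 482]]
25 [[277, 339], [372, 471], [546, 164], [658, 294], [281, 348], [373, 476]]
30 [[285, 336], [380, 467], [552, 159], [664, 289], [294, 342], [386, 469]]
```

send_rows --deltas '[[[0,0.002,0],0],[[0,0.004,0],0],[[0,0.006,0],0],[[0,0.008,0],0],[[0,0.01,0],0]]'

```text
clock: 14.57
tool_pos: [0.2907, 0.4102, 0.2154]
orientation: [-180.0, -0.5, 83.6]
force: [-20.8, 0.8, 26.1]
opening: 0.0194
gripper_force: 30.0
```

send_rows --deltas '[[[0,0.001,0],0],[[0,0.002,0],0],[[0,0.003,0],0],[[0,0.004,0],0],[[0,0.005,0],0]]'

```text
clock: 14.98
tool_pos: [0.295, 0.4101, 0.216]
orientation: [180.0, -0.6, 83.6]
force: [-20.0, -0.4, 28.4]
opening: 0.0193
gripper_force: 30.0
```

send_rows --deltas '[[[0,0.001,0],0],[[0,0.002,0],0],[[0,0.003,0],0],[[0,0.003,0],0],[[0,0.003,0],0]]'

```text
clock: 15.4
tool_pos: [0.2978, 0.4097, 0.2154]
orientation: [180.0, -0.6, 83.6]
force: [-12.0, 0.5, 17.6]
opening: 0.0195
gripper_force: 30.0
```

Run:
```python
from fit import *
p=ctrl.snapshot("scene"); save(p,"s7.png",(360,220,560,370),4); o=ctrl.get_obs(); g=np.array(o["tool_pos"])-[0,0,.0535]
C=[(-.1,.044,-.058),(-.1,-.044,-.058),(.08,.044,-.037),(.08,-.044,-.037)]
for th in (20,25,30,35,40): print(th,((proj(p,frame(g,np.radians(th))(C))-[360,220])*4).round().astype(int).tolist())
```

```text
20 [[250, 353], [345, 487], [522, 182], [632, 313]]
25 [[258, 351], [353, 484], [528, 176], [639, 307]]
30 [[267, 348], [361, 480], [533, 170], [646, 302]]
35 [[276, 345], [371, 475], [538, 165], [651, 298]]
40 [[287, 340], [381, 470], [541, 161], [656, 294]]
```

View pics/s7.png

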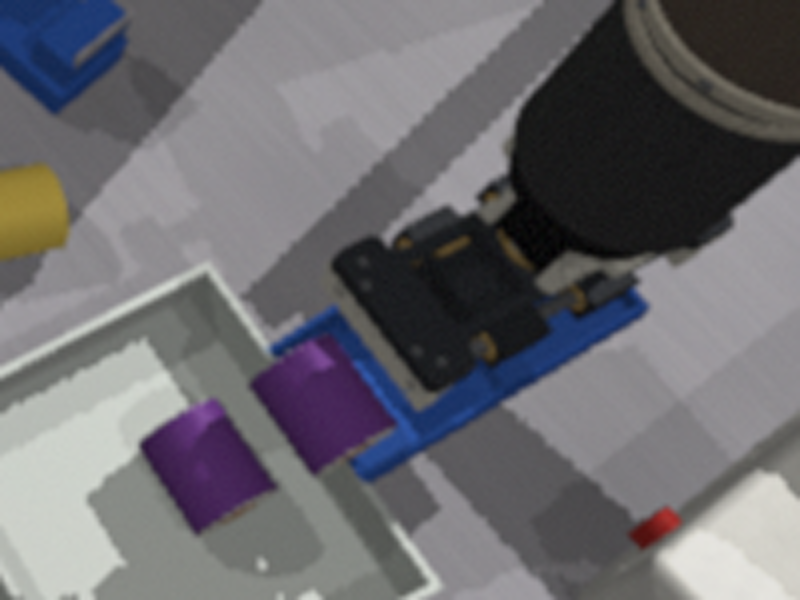

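send_rows --deltas '[[[0,0,0],0],[[0,0,0],0],[[0,0,0],0],[[0,0,0],0],[[0,0,0],0]]'

```text
clock: 15.87
tool_pos: [0.2978, 0.4096, 0.2153]
orientation: [180.0, -0.6, 83.6]
force: [-14.2, 1.2, 20.0]
opening: 0.0197
gripper_force: 30.0
```

send_rows --deltas '[[[0,0,0],0],[[0,0,0],0],[[0,0,0],0],[[0,0,0],0],[[0,0,0],0]]'

```text
clock: 16.28
tool_pos: [0.2978, 0.4096, 0.2153]
orientation: [180.0, -0.6, 83.6]
force: [-14.5, 1.4, 19.8]
opening: 0.0199
gripper_force: 30.0
```

Run:
```python
from fit import *
p=ctrl.snapshot("scene"); 
hsv=cv2.cvtColor(p["color"],cv2.COLOR_RGB2HSV); m=cv2.inRange(hsv,(132,70,30),(160,255,255))
n,l,st,c=cv2.connectedComponentsWithStats(m)
uu=np.array([.9936,-.1132]);vv=np.array([.1132,.9936])
for i in range(1,n):
    if st[i,4]>60: w=ray(p,c[i],.04)[:2]-[.457,.388]; print(c[i].round(),st[i,4],"tray uv",(w@uu).round(3),(w@vv).round(3))
save(p,"s8.png",(320,220,560,400),3.3)
```

```text
[370.  83.] 725 tray uv -0.432 -0.77
[110. 113.] 181 tray uv 0.397 -1.028
[160. 190.] 156 tray uv 0.353 -0.668
[182. 270.] 155 tray uv 0.385 -0.404
[218. 328.] 113 tray uv 0.362 -0.224
[381. 351.] 1203 tray uv 0.045 -0.005
[290. 400.] 66 tray uv 0.284 -0.007
```

View pics/s8.png

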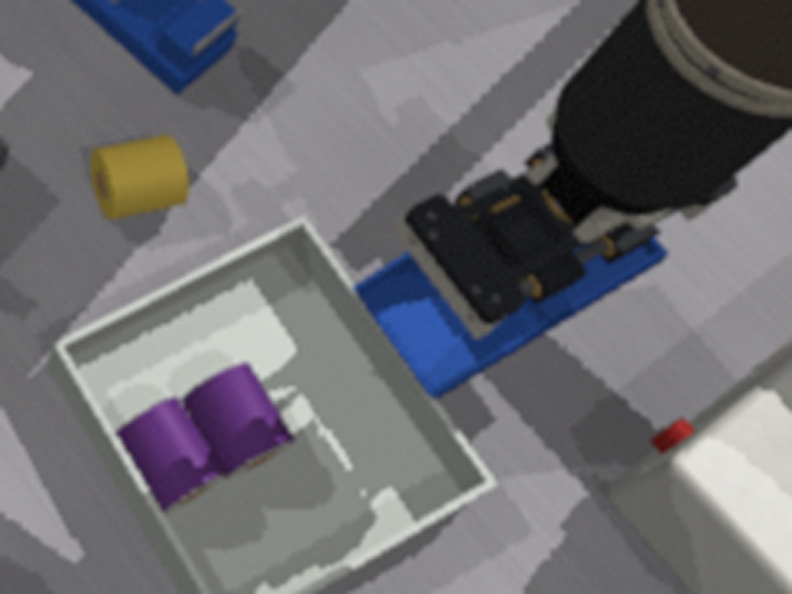

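send_rows --deltas '[[[0,-0.015,0],0],[[0,-0.035,-0.01],0],[[0,-0.05,-0.04],0],[[0,-0.05,-0.08],0],[[0,-0.05,-0.12],0]]'

```text
clock: 16.75
tool_pos: [0.2578, 0.4105, 0.309]
orientation: [180.0, -0.1, 83.6]
force: [1.0, 1.9, -2.4]
opening: 0.019
gripper_force: 30.0
```

send_rows --deltas '[[[0,0,-0.02],0],[[0,0,-0.04],0],[[0,0,-0.06],0],[[0,0,-0.06],0],[[0,0,-0.06],0]]'

```text
clock: 17.17
tool_pos: [0.2584, 0.4109, 0.3561]
orientation: [180.0, -0.2, 83.5]
force: [0.3, 0.0, -3.6]
opening: 0.0192
gripper_force: 30.0
```

send_rows --deltas '[[[-0.02,0.018,0],0],[[-0.05,0.045,0],0],[[-0.085,0.076,0],0],[[-0.12,0.107,0],0],[[-0.158,0.14,0],0]]'

```text
clock: 17.58
tool_pos: [0.3554, 0.271, 0.3537]
orientation: [-180.0, 0.0, 83.6]
force: [1.0, 0.4, -3.0]
opening: 0.0192
gripper_force: 30.0
```

send_rows --deltas '[[[-0.031,0.028,0],0],[[-0.063,0.056,0],0],[[-0.095,0.084,0],0],[[-0.126,0.112,0],0],[[-0.158,0.14,0],0]]'

```text
clock: 18.0
tool_pos: [0.4526, 0.1324, 0.3538]
orientation: [-180.0, 0.0, 83.5]
force: [0.7, 0.7, -2.4]
opening: 0.0193
gripper_force: 30.0
```

send_rows --deltas '[[[-0.031,0.028,0],0],[[-0.063,0.056,0],0],[[-0.095,0.084,0],0],[[-0.126,0.112,0],0],[[-0.158,0.14,0],0]]'

```text
clock: 18.42
tool_pos: [0.5496, -0.0057, 0.3535]
orientation: [-179.9, 0.0, 83.5]
force: [0.4, 1.5, -2.6]
opening: 0.0192
gripper_force: 30.0
```

send_rows --deltas '[[[0,0,0],0.06],[[0,0,0],0.12],[[0,0,0],0.18],[[0,0,0],0.24],[[0,0,0],0.31]]'

```text
clock: 18.83
tool_pos: [0.5489, -0.0043, 0.3532]
orientation: [-179.9, 0.1, 55.3]
force: [0.6, -0.1, -2.5]
opening: 0.019
gripper_force: 30.0
```

send_rows --deltas '[[[0,0,0],0.06],[[0,0,0],0.12],[[0,0,0],0.18],[[0,0,0],0.24],[[0,0,0],0.31]]'

```text
clock: 19.25
tool_pos: [0.5488, -0.0041, 0.3533]
orientation: [-180.0, 0.1, 27.5]
force: [0.8, -0.3, -2.1]
opening: 0.0194
gripper_force: 30.0
```

send_rows --deltas '[[[0,0,0],0.06],[[0,0,0],0.12],[[0,0,0],0.18],[[0,0,0],0.24],[[0,0,0],0.308]]'

```text
clock: 19.67
tool_pos: [0.5488, -0.0041, 0.3534]
orientation: [180.0, 0.1, -0.3]
force: [0.6, -0.9, -3.4]
opening: 0.0186
gripper_force: 30.0
```

send_rows --deltas '[[[-0.004,0.02,0],0],[[-0.011,0.06,0],0],[[-0.019,0.1,0],0],[[-0.027,0.143,0],0],[[-0.035,0.186,0],0]]'

```text
clock: 20.08
tool_pos: [0.5204, -0.1539, 0.3535]
orientation: [-180.0, 0.1, 0.1]
force: [0.9, 0.0, -2.4]
opening: 0.019
gripper_force: 30.0
```

send_rows --deltas '[[[-0.007,0.037,0],0],[[-0.014,0.074,0],0],[[-0.021,0.111,0],0],[[-0.028,0.148,0],0],[[-0.035,0.186,0],0]]'

```text
clock: 20.5
tool_pos: [0.4924, -0.3029, 0.3535]
orientation: [-180.0, 0.1, 0.0]
force: [0.3, -0.6, -2.6]
opening: 0.0191
gripper_force: 30.0
```

send_rows --deltas '[[[-0.007,0.037,0],0],[[-0.014,0.074,0],0],[[-0.021,0.111,0],0],[[-0.028,0.148,0],0],[[-0.035,0.186,0],0]]'

```text
clock: 20.92
tool_pos: [0.4645, -0.4516, 0.3532]
orientation: [-179.9, 0.1, -0.0]
force: [0.5, 0.8, -2.1]
opening: 0.0189
gripper_force: 30.0
```

send_rows --deltas '[[[0,0,0.035],0],[[0,0,0.07],0],[[0,0,0.11],0],[[0,0,0.145],0],[[0,0,0.175],0]]'

```text
clock: 21.33
tool_pos: [0.464, -0.4499, 0.211]
orientation: [-179.9, 0.2, -0.0]
force: [0.6, 0.2, -2.0]
opening: 0.0192
gripper_force: 30.0
```

send_rows --deltas '[[[0,0,0.004],0],[[0,0,0.008],0],[[0,0,0.012],0],[[0,0,0.014],0],[[0,0,0.014],0]]'

```text
clock: 21.75
tool_pos: [0.4659, -0.4506, 0.2045]
orientation: [179.9, -0.1, 0.0]
force: [1.3, -0.2, -3.2]
opening: 0.0187
gripper_force: 30.0
```

Run:
```python
from fit import *
p=ctrl.snapshot("scene"); o=ctrl.get_obs(); g=np.array(o["tool_pos"])-[0,0,.0535]
hsv=cv2.cvtColor(p["color"],cv2.COLOR_RGB2HSV); m=cv2.inRange(hsv,(108,140,40),(124,255,255))
u0=proj(p,[g])[0]; 
def model(th,dx=0,dz=0):
    F=frame(g,th,dx,dz,np.pi/2); M=np.zeros((420,560),np.uint8)
    pts=[(x,y,z) for y in (.044,-.044) for x,z in ((-.1,-.058),(-.1,-.099),(.08,-.099),(.08,-.037))]
    cv2.fillConvexPoly(M,cv2.convexHull(proj(p,F(pts)).astype(np.int32)),255); return M
for th in range(0,46,5):
    M=model(np.radians(th)); near=np.zeros_like(m); x,y=u0.astype(int); near[max(0,y-45):y+60,max(0,x-50):x+50]=255
    a=(m&near)>0; b=M>0; print(th,"blue outside",(a&~b).sum(),"blue in",(a&b).sum(),"model",b.sum())
```

```text
0 blue outside 107 blue in 1196 model 1805
5 blue outside 90 blue in 1213 model 1712
10 blue outside 68 blue in 1235 model 1634
15 blue outside 67 blue in 1236 model 1551
20 blue outside 77 blue in 1226 model 1484
25 blue outside 92 blue in 1211 model 1371
30 blue outside 170 blue in 1133 model 1236
35 blue outside 262 blue in 1041 model 1162
40 blue outside 431 blue in 872 model 1001
45 blue outside 483 blue in 820 model 1013
```

send_rows --deltas '[[[0,0,0.005],0],[[0,0,0.01],0],[[0,0,0.015],0],[[0,0,0.018],0],[[0,0,0.018],0]]'

```text
clock: 22.22
tool_pos: [0.4651, -0.4501, 0.1881]
orientation: [-180.0, 0.1, 0.0]
force: [0.6, -0.5, -2.0]
opening: 0.0186
gripper_force: 30.0
```

send_rows --deltas '[[[0,-0.003,0.002],0],[[0,-0.006,0.004],0],[[0,-0.009,0.006],0],[[0,-0.012,0.008],0],[[0,-0.014,0.009],0]]'

```text
clock: 22.63
tool_pos: [0.4659, -0.4389, 0.1823]
orientation: [180.0, -0.1, 0.0]
force: [0.1, 0.9, 1.7]
opening: 0.0183
gripper_force: 30.0
```

send_rows --deltas '[[[0,-0.005,0.004],0],[[0,-0.01,0.007],0],[[0,-0.016,0.011],0],[[0,-0.021,0.014],0],[[0,-0.026,0.017],0]]'

```text
clock: 23.05
tool_pos: [0.4649, -0.4176, 0.1674]
orientation: [-180.0, 0.1, 0.0]
force: [-0.6, 0.2, -1.0]
opening: 0.0169
gripper_force: 30.0
```

send_rows --deltas '[[[0,-0.004,0.004],0],[[0,-0.008,0.008],0],[[0,-0.012,0.011],0],[[0,-0.015,0.014],0],[[0,-0.017,0.016],0]]'

```text
clock: 23.47
tool_pos: [0.4652, -0.4043, 0.1551]
orientation: [-180.0, 0.0, 0.0]
force: [-2.0, 2.8, 3.1]
opening: 0.0158
gripper_force: 30.0
```

send_rows --deltas '[[[0,0,0],0],[[0,0,0],0],[[0,0,0],0],[[0,0,0],0],[[0,0,0],0]]' --gripper 1

```text
clock: 23.88
tool_pos: [0.4655, -0.405, 0.1555]
orientation: [180.0, -0.0, 0.0]
force: [0.5, 0.5, 0.7]
opening: 0.0434
gripper_force: 0.0
```

send_rows --deltas '[[[0,0,0],0],[[0,0,0],0],[[0,0,0],0],[[0,0,0],0],[[0,0,0],0]]'

```text
clock: 24.3
tool_pos: [0.4654, -0.4047, 0.1554]
orientation: [180.0, -0.0, 0.0]
force: [-0.3, -0.6, 0.5]
opening: 0.0768
gripper_force: 0.0
```

send_rows --deltas '[[[0,0,-0.01],0],[[0,0,-0.03],0],[[0,0,-0.06],0],[[0,0,-0.1],0],[[0,0,-0.14],0]]'

```text
clock: 24.72
tool_pos: [0.465, -0.4045, 0.2687]
orientation: [-180.0, 0.1, 0.0]
force: [1.7, -0.4, -0.3]
opening: 0.0875
gripper_force: 0.0
```

send_rows --deltas '[[[0,0,-0.03],0],[[0,0,-0.06],0],[[0,0,-0.06],0],[[0,0,-0.06],0],[[0,0,-0.06],0]]'

```text
clock: 25.13
tool_pos: [0.4651, -0.4045, 0.3154]
orientation: [-180.0, -0.0, 0.0]
force: [-0.1, -0.1, 0.1]
opening: 0.0875
gripper_force: 0.0
```

Run:
```python
from fit import *
o=ctrl.get_obs(); print(np.round(o["tool_pos"],3),o["opening"],np.round(o["force"],1))
p=ctrl.snapshot("scene"); hsv=cv2.cvtColor(p["color"],cv2.COLOR_RGB2HSV); m=cv2.inRange(hsv,(108,140,40),(124,255,255))
pts=[(x,y,z) for y in (.044,-.044) for x,z in ((-.1,-.058),(-.1,-.099),(.08,-.099),(.08,-.037))]
near=np.zeros_like(m); x,y=proj(p,[[.465,-.41,.03]])[0].astype(int); near[max(0,y-45):y+45,max(0,x-55):x+55]=255; a=(m&near)>0
best=[]
for th in (-15,-10,-5,0,5,10,15):
  for dy in (-.015,-.01,-.005,0,.005,.01):
    for dx in (-.01,-.005,0,.005,.01):
      M=np.zeros((420,560),np.uint8); F=frame(np.array([.465+dx,-.404+dy,.102+.0*th]),np.radians(th),0,max(0,(.1*np.sin(np.radians(th)) if th>0 else -.08*np.sin(np.radians(th)))),np.pi/2)
      cv2.fillConvexPoly(M,cv2.convexHull(proj(p,F(pts)).astype(np.int32)),255); b=M>0
      best.append(((a&b).sum()/(a|b).sum(),th,dx,dy))
for b in sorted(best)[::-1][:5]: print(b)
uu=np.array([.9936,-.1132]);vv=np.array([.1132,.9936])
for d in ctrl.boxes_of(p,"roll_a_center")[:5]:
    uv=np.array(d["xy"])*[560,420]; w=ray(p,uv,.036)[:2]-[.457,.388]; print(round(d["conf"],2),"tray uv",(w@uu).round(3),(w@vv).round(3))
for d in ctrl.boxes_of(p,"jar0")[:6]: print("jar",round(d["conf"],2),ray(p,np.array(d["xy"])*[560,420],.05).round(3))
```

```text
[ 0.465 -0.404  0.315] 0.08747087243732235 [-0.1 -0.1  0.1]
(np.float64(0.8960751796572692), 0, -0.005, 0)
(np.float64(0.886908077994429), 5, 0, 0)
(np.float64(0.8846153846153846), 0, -0.005, 0.005)
(np.float64(0.884065934065934), 5, -0.005, 0)
(np.float64(0.8794520547945206), 0, -0.005, -0.005)
0.84 tray uv 0.016 0.0
jar 0.95 [ 0.791 -0.089  0.05 ]
jar 0.85 [0.785 0.101 0.05 ]
jar 0.82 [ 0.727 -0.337  0.05 ]
jar 0.6 [0.708 0.328 0.05 ]
```

```bash
python3 -c "
from plant import ctrl
print(ctrl.close_job())"
```

```text
the job is handed in; nothing more can be done
None
```

I handed the job in after about 25 s of robot time: both rolls are in the white tray and the emptied bin stands upright on the green mat, but the hand-in call gave no verdict. The gripper could not tilt, so I tipped the bin by pushing its front face against the tray's edge, turning its handle in the grip. The jars are where they were; I did not re-measure the other bins.

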